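Hold a bayonet lamp at half turn in the test box

TASK

Pick up the flat white lamp and put it into the bayonet socket on the black test box, its two lugs going down through the socket's notches. Press it right down against the sprung contact and turn it clockwise (seen from above) half-way to the lock, to the yellow marks, stopping well short of the click. Finish while still holding it there, gripped, pressed right down and upright, so that the meter can be read; do not let go, and leave the other things on the bench alone.

Things in the scene. Friction and masses are not known exactly. Their poses are not given: they have to be found in the camera images.
- lamp_mid (a point): Centre of the white flat-sided grip of the loose lamp, on its axis, 51 mm above its underside. Lamp 75 mm tall, 0.13 kg, starts upright on the table. z up; x along the line of its two lugs. Grip: 27 to 75 mm above the underside, 46 mm long along x, 26 mm thick along y (grip it across the thickness). Half a turn about z gives the same lamp.
- lug (a point): Outer end of the brass lug on the lamp's +x side (same axes), 26 mm from the axis; another is opposite. Lugs: 8 mm wide, 3 to 9 mm above the underside, on an aluminium plug 38 mm in diameter, 22 mm high. Above it, from 22 to 27 mm, a black flange 58 mm in diameter with a yellow stripe over each lug.
- socket_floor (a point): Centre of the bayonet socket's floor, which is the top of the black test box (fixed, 170 x 310 x 65 mm, floor 65 mm above the table). z up, x through the two opposite entry notches; half a turn gives the same socket. Aluminium collar, 68 mm outside, 20 mm high, bore about 40 mm (1 to 1.5 mm play). Lamp right down: its underside on this floor, lamp_mid 51 mm above it.
- notch (a point): Middle of the +x entry notch at the collar's top, 20 mm above the floor (another opposite, white marks outside both). Notches are 14 mm wide, cut in an inward lip 14 to 20 mm above the floor; the lugs go down through them, lamp x along socket x, and turn in the track under the lip. A lug is under the lip once the lamp's underside is under 5 mm from the floor.
- half_mark (a point): Yellow half-way mark beside the collar, 45 degrees clockwise (seen from above) from the +x notch; another opposite. The lamp turns clockwise only (socket +x towards -y). At half-way the lugs and yellow stripes point at the yellow marks. Sprung balls begin to resist at about 55 degrees and click at about 73; the lock stop (red marks) is at about 88.
- contact (a joint): Brass contact button, 16 mm wide, in the middle of the socket: it stands 6 mm above the floor at 0 and is pushed down by the lamp's underside, 0.006 m when the lamp is right down. Its spring pushes back with about 4 N at the top and 8 N at the bottom, so a lamp that is let go rises 5 mm to the lip, or out of the notches.
- jar_mid (a point): Amber jar, 68 mm wide, 85 mm tall, standing near the lamp; its centre 42 mm up. Leave alone.
- breaker_mid (a point): White circuit breaker, 75 x 36 x 65 mm (with a small toggle), standing beyond the box; centre 30 mm up. Leave alone.
- can_mid (a point): Red and steel can, 90 mm wide, 150 mm tall; centre. Leave alone.
- screwdriver: Screwdriver, 190 mm long, red handle 25 mm thick, lying on the bench to the robot's right of the box. Leave alone.
Mind the look-alikes: they are no part of the job. What is shaped like the part that bears lamp_mid but pink or turquoise is not meant.

How it is judged:
By the outcome, as a careful person would: the job done as asked, in the order asked, and still so for the second after the job is handed in, while the arm keeps its last pose, push and grip.
It also fails if it takes over 45 s, if anything falls off the work surface, if the arm or the gripper's body presses on something with over 40 N, if the wrist force passes 120 N, or if a joint passes its speed limit or range.

ROBOT

A 6-joint arm with a two-finger parallel gripper is mounted at the origin on the work surface. World frame = base frame: x ahead of the robot, y to its left, z up, the work surface at z = 0. Lengths are in m, angles in rad, forces in N, time in s.
With the tool pointing down it reaches from about 0.35 to 0.775 m from the base axis. Payload 7.3 kg.
Tool frame: the origin (TCP) lies at the very end of the fingers, on their centre line; the grasp point (between the pads) lies 19 mm behind it; z points along the fingers, y is the line along which they close (so a half turn about z gives the same grasp; the last joint's range is limited). The gripper opens to 92 mm and grips with 3 to 60 N. Pads are 19 mm wide; open, the fingers measure 130 mm over their backs; the gripper's body (75 mm by 190 mm) begins 47 mm behind the grasp point.
Start: joints at [1.127, 0.342, 1.524, -0, 1.275, -0.146], TCP at [0.154, 0.502, 0.227] pointing down, gripper open.
Joint ranges: [-2.53, 2.53], [-0.77, 2.02], [0.04, 2.7], [-1, 4.14], [0.28, 2.66], [-3.11, 3.11]. Speed limits (rad/s): [2.57, 2.57, 3.14, 3.14, 3.14, 3.14].

INTERFACE

Orientations are given as [roll, pitch, yaw] about the fixed x, y, z axes, in that order (R = Rz(yaw) Ry(pitch) Rx(roll)).
In Python, from cell import observe, read_camera, get_calibration, hand_in, search_frame gives the robot as it stands.
- The arm moves only by the tool step_arm, never from a script. Its argument "commands" is a list of rows, each an object with "translation": the shift along the tool's x, y, z in mm, a list of three; "roll": the turn about the tool's z in rad. In form: [{"translation": [x, y, z], "roll": roll}, ...]. A call has 1 to 20 rows; each row shifts and turns the commanded pose from where the row before left it, along the tool's axes as they then stand; what a row does not reach is not made up. A row lasts 1/12 s, in which the tool goes at most 41.7 mm and 7.16 degrees, less where a joint would pass 70% of its speed; a pose out of reach is approached as far as the arm can. A call is refused whole if a number of a shift passes 41.7 or a number of a turn 0.125, either way. A call with a gripper value outside its range is refused whole. "fingers" is the opening, from 0 (shut) to 1 (fully open), set as the call begins (left out, the last holds). The fingers move at their own pace and stop on an object; "grip_force" is the grip in N (left out, the last holds). Time passes only in rows, so rows that do not move let the fingers close. It gives the time, the measured TCP pose, the force, the opening and the grip force at its end, in the units of the state.
- observe(): the state, without advancing time (a new reading comes with each control period).
- read_camera(name): name is "scene" or "top"; returns the picture (400x640x3 uint8, red, green, blue); there is no depth.
- get_calibration(name): a dict with "camera_matrix" (3x3 intrinsics, pixels), "world_from_camera" (4x4, takes a point from camera to world coordinates). Camera axes: x right, y up, looking along -z (the intrinsics and any distortion apply to the point x, -y, -z); pixel columns grow to the right and rows downward; lengths in m; the calibration is good to about 2 mm. A picture is of the moment at which its call begins. get_calibration takes no time and is no camera call.
- hand_in(): hands the job in; it is judged then, once.
Trained networks look in the newest picture that a camera, given by its name, has taken for a name from the list of things; names that differ only in an ending like _2 or _b are one class to them, and where a whole thing is asked for, a point or a joint stands for the part that bears it (a point fixed in the world has none). Each returns a list of dicts, best first, with "confidence" (0 to 1); they miss things now and then, are a little off and sometimes report something else, mostly with a low value. They report only what shows in the picture. A call takes as long as a camera call. They do not tell look-alikes from the thing itself.
- search_frame(camera, name): "at" ([x, y, z] in m, in world coordinates, good to about 4 mm: the middle of the surface that is visible of it).
The state is a dict: "time": time; "qpos": joint angles; "qvel": joint speeds; "joint_efforts": joint torques, N m; "tool_pos": TCP position; "tool_rot": TCP orientation; "contact_force": force on the tool from outside, world axes, zero at the start; "torque": the same for the moment, N m; "opening": finger opening in m; "grip_force": force on a finger pad.
Only numpy, scipy, OpenCV 4.12 (cv2) and the standard library are available. Lean on these libraries where they do the work, as an engineer would, in place of code of your own. Each camera call takes 0.05 s, during which the arm holds its last target. There are 200 camera calls.

## Working session

There is one attempt and no reset: what is moved stays moved. The work goes in short steps, Python scripts to look and compute and a tool call to move; the robot and the scene stay as the last step left them, time stands still between calls to the robot, and variables do not carry over. Pictures are saved under pics/ and viewed, at most 10 in all, crops included, and the job is handed in when it is done.

Besides the shell and the picture viewer there is one more tool, called after "Call:" by a JSON object that holds its "fn" and its "kwargs", one argument or row to a line. step_arm: Moves the arm, as the interface text tells. Its arguments: {"type":"object","properties":{"commands":{"type":"array"},"fingers":{"type":"number"},"grip_force":{"type":"number"}},"required":["commands"]}

```bash
ls; mkdir -p pics; python3 - <<'E'
from cell import *
import cv2
for c in ("scene","top"):
    im=read_camera(c); cv2.imwrite(f"pics/{c}0.png",im[:,:,::-1])
    k=get_calibration(c); print(c,k)
    for n in ("lamp_mid","lug","socket_floor","notch","half_mark","jar_mid"):
        print(n,[( [round(float(v),4) for v in d["at"]],round(d["confidence"],2)) for d in search_frame(c,n)])
s=observe(); print(s)
E
```

```text
pics
scene {'camera_matrix': array([[403.4794534 ,   0.        , 320.79104443],
       [  0.        , 403.4794534 , 199.25827321],
       [  0.        ,   0.        ,   1.        ]]), 'world_from_camera': array([[ 0.27799289, -0.54207775,  0.79301429,  1.44630043],
       [ 0.96032774,  0.17587128, -0.21642533, -0.32581729],
       [-0.02214908,  0.82171833,  0.56946327,  0.73059088],
       [ 0.        ,  0.        ,  0.        ,  1.        ]])}
lamp_mid [([0.5269, 0.1026, 0.0431], 0.94), ([0.4899, 0.3299, 0.0402], 0.62), ([0.644, 0.2579, 0.0411], 0.58), ([0.6197, 0.1584, 0.0479], 0.58), ([0.5794, 0.3527, 0.0513], 0.56), ([0.5998, -0.5127, 0.1011], 0.32)]
lug [([0.6434, 0.2598, 0.0475], 0.85), ([0.5834, 0.3472, 0.0467], 0.81), ([0.5294, 0.1023, 0.0407], 0.78), ([0.6172, 0.1569, 0.0514], 0.72), ([0.4926, 0.3304, 0.0393], 0.56)]
socket_floor [([0.4606, 0.2068, 0.057], 0.26)]
notch [([0.5693, -0.1224, 0.0642], 0.82)]
half_mark [([0.5662, -0.1188, 0.0672], 0.73), ([0.642, 0.261, 0.0482], 0.52)]
jar_mid [([0.4607, 0.2063, 0.0555], 0.76), ([0.6433, 0.2614, 0.0405], 0.38)]
top {'camera_mat
[... 897 characters left out ...]
0.2055, 0.0866], 0.65)]
{'time': 0.7, 'qpos': array([ 1.12696656e+00,  3.41948668e-01,  1.52411013e+00,  6.82640495e-06,
        1.27542962e+00, -1.46000297e-01]), 'qvel': array([ 0.00041749, -0.00028904, -0.0001023 ,  0.00013321, -0.00155855,
       -0.00028741]), 'joint_efforts': array([-3.08485851e-04, -4.31019437e+01, -2.44441885e+01,  7.16967811e-02,
        4.81562549e-02,  4.04305666e-06]), 'tool_pos': array([0.15403814, 0.50189888, 0.22676363]), 'tool_rot': array([3.14148858e+00, 8.70243058e-06, 2.84376120e+00]), 'contact_force': array([ 1.07848359,  0.08798438, -0.6190647 ]), 'torque': array([ 0.00901719,  0.05919336, -0.02371208]), 'grip_force': 0.0, 'opening': 0.09180922225672511}
```

View pics/top0.png

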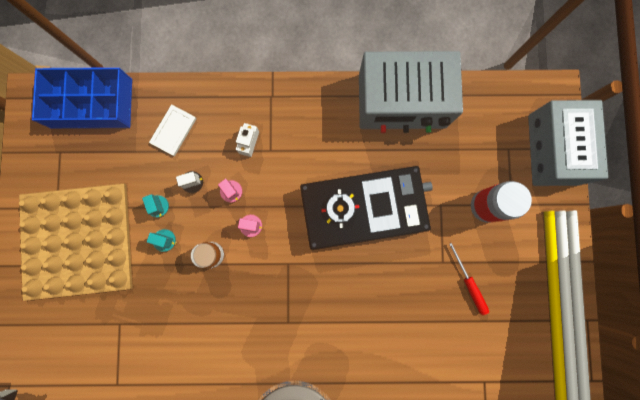

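View pics/scene0.png

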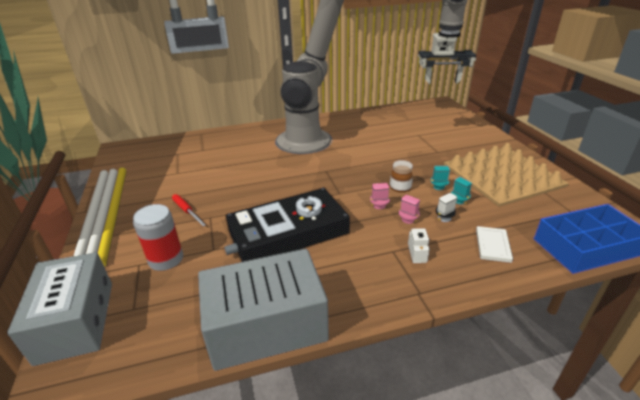

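The white lamp is at top pixel (189,181) and scene pixel (447,207). The socket is at top (341,208). The pink and turquoise look-alikes are at about (230,190), (250,226), (155,205) and (161,240). I'll zoom in next.

```bash
python3 - <<'E'
import cv2,numpy as np
t=cv2.imread("pics/top0.png");s=cv2.imread("pics/scene0.png")
f=lambda im,u,v,h,w:cv2.resize(im[v-h:v+h,u-w:u+w],(400,300),interpolation=cv2.INTER_CUBIC)
cv2.imwrite("pics/z0.png",np.vstack([np.hstack([f(t,192,181,18,24),f(t,341,208,24,32)]),np.hstack([f(s,447,207,18,24),f(s,309,207,18,24)])]))
E
```

```text
(no output)
```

View pics/z0.png

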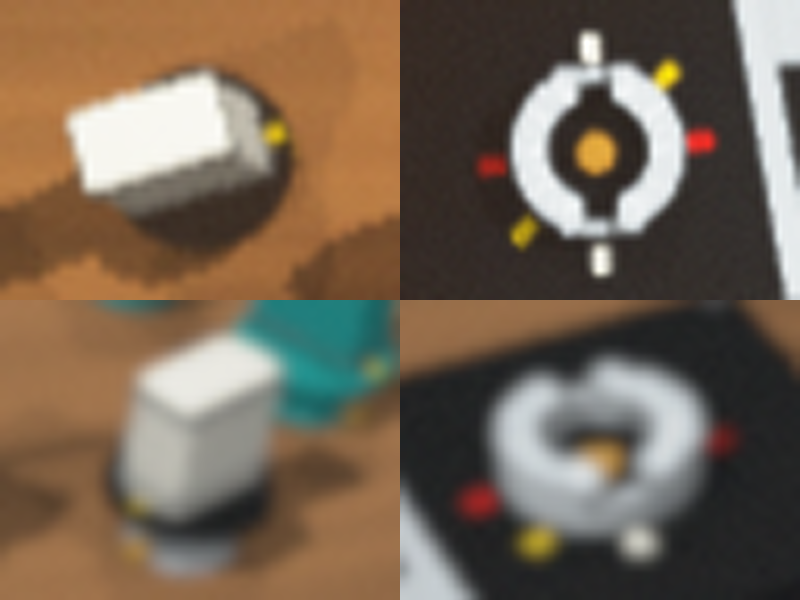

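Top crop: the white lamp's top face has corners at crop (65,118), (210,70), (232,152) and (88,195), with a yellow stripe at (275,133). The socket's white marks are at crop (191,48) and (201,262), yellow at (268,73) and (123,233), and the button at (196,152).

```bash
cat > h.py <<'E'
import numpy as np,cv2
from cell import *
def ray(c,u,v,z):
    k=get_calibration(c);K=k["camera_matrix"];T=k["world_from_camera"]
    d=T[:3,:3]@np.array([(u-K[0,2])/K[0,0],-(v-K[1,2])/K[1,1],-1.]);o=T[:3,3]
    return (o+d*(z-o[2])/d[2])[:2]
def proj(c,p):
    k=get_calibration(c);K=k["camera_matrix"];T=k["world_from_camera"]
    q=T[:3,:3].T@(np.asarray(p)-T[:3,3]);return K[0,2]-K[0,0]*q[0]/q[2],K[1,2]+K[1,1]*q[1]/q[2]
E
python3 - <<'E'
from h import *
np.set_printoptions(precision=4,suppress=True)
t=cv2.imread("pics/top0.png")
# sub-pixel (crop -> pixel: centres offset .5)
P=lambda x,y,ox,oy,s:((x+.5)/s-.5+ox,(y+.5)/s-.5+oy)
c=np.array([ray("top",*P(x,y,168,163,400/48),.075) for x,y in((65,118),(210,70),(232,152),(88,195))])
print("lamp corners ctr",c.mean(0),"edges",np.linalg.norm(np.roll(c,-1,0)-c,axis=1),"dir",[np.degrees(np.arctan2(*(e[::-1]))) for e in (c[1]-c[0],c[2]-c[3])])
st=ray("top",*P(275,133,168,163,400/48),.027);print("stripe",st)
# intensity-weighted centroid of the top face
g=t.astype(float)[163:199,168:216]; m=(g.min(2)>205).astype(np.uint8)
r=cv2.minAreaRect(cv2.findContours(m,0,1)[0][0]);print(r)
M=cv2.moments(m,True);print("cent",ray("top",168+M['m10']/M['m00'],163+M['m01']/M['m00'],.075), M['m00'])
S=lambda x,y,z:ray("top",*P(x-400,y,309,184,6.25),z)
w=S(591,48,.065),S(601,262,.065);print("white",w,(w[0]+w[1])/2,np.degrees(np.arctan2(*(w[0]-w[1])[::-1])),np.linalg.norm(w[0]-w[1]))
y=S(668,73,.065),S(523,233,.065);print("yel mid",(y[0]+y[1])/2,np.degrees(np.arctan2(*(y[0]-y[1])[::-1])))
y=S(701,141,.065),S(492,166,.065);print("red mid",(y[0]+y[1])/2,np.degrees(np.arctan2(*(y[0]-y[1])[::-1])))
print("button",S(596,152,.071),"collar",S(598,150,.085))
# scene view of lamp top: bias check
s=cv2.imread("pics/scene0.png")
Q=[ray("scene",*P(x,y-300,423,189,400/48),.075) for x,y in((137,377),(237,332),(283,375),(190,420))];print("scene lamp top",np.mean(Q,0),Q)
for n,p in(("wh",(638,543)),("ye",(537,543)),("r1",(479,502)),("r2",(722,440))):print(n,ray("scene",*P(p[0]-400,p[1]-300,285,189,400/48),.065))
E
```

```text
lamp corners ctr [0.6326 0.2677] edges [0.0459 0.0262 0.045  0.0248] dir [np.float64(-71.63542875327971), np.float64(-73.42267316825159)]
stripe [0.6411 0.2442]
((17.450000762939453, 15.350000381469727), (8.538147926330566, 17.708751678466797), 71.56504821777344)
cent [0.6332 0.2674] 153.0
white (array([ 0.5992, -0.1202]), array([ 0.5121, -0.1231])) [ 0.5556 -0.1217] 1.9708561660397488 0.08712855770139885
yel mid [ 0.5564 -0.1216] -42.60903767652937
red mid [ 0.5561 -0.1219] -83.54547721622708
button [ 0.5561 -0.1213] collar [ 0.5555 -0.1214]
scene lamp top [0.6369 0.2689] [array([0.6299, 0.2445]), array([0.6161, 0.291 ]), array([0.644 , 0.2918]), array([0.6578, 0.2483])]
wh [ 0.5976 -0.1172]
ye [ 0.5875 -0.1487]
r1 [ 0.5598 -0.1617]
r2 [ 0.5507 -0.0748]
```

Call:
{"fn": "step_arm", "kwargs": {
  "commands": [
    {"translation":[0,0,0],"roll":0.12},
    {"translation":[0,0,0],"roll":0.12},
    {"translation":[0,0,0],"roll":0.12},
    {"translation":[0,0,0],"roll":0.12},
    {"translation":[0,0,0],"roll":0.12},
    {"translation":[0,0,0],"roll":0.12},
    {"translation":[0,0,0],"roll":0.12},
    {"translation":[0,0,0],"roll":0.12}
  ],
  "fingers": 0.7
}}

```text
time: 1.37
tool_pos: [0.154, 0.5019, 0.2267]
tool_rot: [3.142, -0.0, 1.878]
contact_force: [0.2, 0.4, 1.0]
opening: 0.0643
grip_force: 0.0
```

Call:
{"fn": "step_arm", "kwargs": {
  "commands": [
    {"translation":[-18.6,19.2,0],"roll":0},
    {"translation":[-18.6,19.2,0],"roll":0},
    {"translation":[-18.6,19.2,0],"roll":0},
    {"translation":[-18.6,19.2,0],"roll":0},
    {"translation":[-18.6,19.2,0],"roll":0},
    {"translation":[-18.6,19.2,0],"roll":0},
    {"translation":[-18.6,19.2,0],"roll":0},
    {"translation":[-18.6,19.2,0],"roll":0},
    {"translation":[-18.6,19.2,0],"roll":0},
    {"translation":[-18.6,19.2,0],"roll":0},
    {"translation":[-18.6,19.2,0],"roll":0},
    {"translation":[-18.6,19.2,0],"roll":0},
    {"translation":[-18.6,19.2,0],"roll":0},
    {"translation":[-18.6,19.2,0],"roll":0},
    {"translation":[-18.6,19.2,0],"roll":0},
    {"translation":[-18.6,19.2,0],"roll":0},
    {"translation":[-18.6,19.2,0],"roll":0},
    {"translation":[-18.6,19.2,0],"roll":0},
    {"translation":[-18.6,19.2,0],"roll":0},
    {"translation":[-18.6,19.2,0],"roll":0}
  ]
}}

```text
time: 3.03
tool_pos: [0.635, 0.2655, 0.2266]
tool_rot: [-3.141, -0.0, 1.884]
contact_force: [1.4, -0.5, 0.1]
opening: 0.0643
grip_force: 0.0
```

Call:
{"fn": "step_arm", "kwargs": {
  "commands": [
    {"translation":[2,-1.4,25],"roll":0},
    {"translation":[0,0,25],"roll":0},
    {"translation":[0,0,25],"roll":0},
    {"translation":[0,0,25],"roll":0},
    {"translation":[0,0,25],"roll":0},
    {"translation":[0,0,20],"roll":0},
    {"translation":[0,0,20],"roll":0},
    {"translation":[0,0,15],"roll":0},
    {"translation":[0,0,12],"roll":0},
    {"translation":[0,0,0],"roll":0}
  ]
}}

```text
time: 3.87
tool_pos: [0.6303, 0.2672, 0.0316]
tool_rot: [-3.136, -0.0, 1.884]
contact_force: [-0.5, -0.0, -0.6]
opening: 0.0639
grip_force: 0.0
```

Call:
{"fn": "step_arm", "kwargs": {
  "commands": [
    {"translation":[0,0,0],"roll":0},
    {"translation":[0,0,0],"roll":0},
    {"translation":[0,0,0],"roll":0},
    {"translation":[0,0,0],"roll":0},
    {"translation":[0,0,0],"roll":0},
    {"translation":[0,0,0],"roll":0}
  ],
  "fingers": 0,
  "grip_force": 30
}}

```text
time: 4.37
tool_pos: [0.6322, 0.2678, 0.0354]
tool_rot: [3.141, -0.0, 1.884]
contact_force: [0.4, 0.5, 0.9]
opening: 0.0291
grip_force: 0.4
```

Call:
{"fn": "step_arm", "kwargs": {
  "commands": [
    {"translation":[0,0,0],"roll":0},
    {"translation":[0,0,0],"roll":0},
    {"translation":[0,0,0],"roll":0},
    {"translation":[0,0,0],"roll":0}
  ]
}}

```text
time: 4.7
tool_pos: [0.6323, 0.2679, 0.0352]
tool_rot: [3.141, -0.0, 1.884]
contact_force: [-0.5, -0.3, 3.2]
opening: 0.0255
grip_force: 30.0
```

Call:
{"fn": "step_arm", "kwargs": {
  "commands": [
    {"translation":[0,0,-5],"roll":0},
    {"translation":[0,0,-15],"roll":0},
    {"translation":[0,0,-25],"roll":0},
    {"translation":[0,0,-25],"roll":0},
    {"translation":[0,0,-25],"roll":0},
    {"translation":[0,0,-25],"roll":0},
    {"translation":[0,0,-20],"roll":0},
    {"translation":[0,0,-10],"roll":0},
    {"translation":[0,0,0],"roll":0},
    {"translation":[0,0,0],"roll":0}
  ]
}}

```text
time: 5.53
tool_pos: [0.6316, 0.2676, 0.184]
tool_rot: [-3.141, -0.0, 1.884]
contact_force: [0.0, -0.0, -2.8]
opening: 0.0261
grip_force: 30.0
```

Call:
{"fn": "step_arm", "kwargs": {
  "commands": [
    {"translation":[-10,-6,0],"roll":0},
    {"translation":[-20,-11,0],"roll":0},
    {"translation":[-20,-11,0],"roll":0},
    {"translation":[-20,-11,0],"roll":0},
    {"translation":[-20,-11,0],"roll":0},
    {"translation":[-20,-11,0],"roll":0},
    {"translation":[-20,-11,0],"roll":0},
    {"translation":[-20,-11,0],"roll":0},
    {"translation":[-20,-11,0],"roll":0},
    {"translation":[-20,-11,0],"roll":0},
    {"translation":[-20,-11,0],"roll":0},
    {"translation":[-20,-11,0],"roll":0},
    {"translation":[-20,-11,0],"roll":0},
    {"translation":[-20,-11,0],"roll":0},
    {"translation":[-20,-11,0],"roll":0},
    {"translation":[-20,-11,0],"roll":0},
    {"translation":[-20,-11,0],"roll":0},
    {"translation":[-17,-10,0],"roll":0},
    {"translation":[0,0,0],"roll":0}
  ]
}}

```text
time: 7.12
tool_pos: [0.5544, -0.1246, 0.1824]
tool_rot: [-3.138, -0.001, 1.881]
contact_force: [0.6, -0.4, -1.4]
opening: 0.0257
grip_force: 30.0
```

Call:
{"fn": "step_arm", "kwargs": {
  "commands": [
    {"translation":[0,0,0],"roll":-0.1175},
    {"translation":[0,0,0],"roll":-0.1175},
    {"translation":[0,0,0],"roll":-0.1175},
    {"translation":[0,0,0],"roll":-0.1175},
    {"translation":[0,0,0],"roll":-0.1175},
    {"translation":[0,0,0],"roll":-0.1175},
    {"translation":[0,0,0],"roll":-0.1175},
    {"translation":[0,0,0],"roll":-0.1175},
    {"translation":[0,0,0],"roll":-0.1175},
    {"translation":[0,0,0],"roll":-0.1175},
    {"translation":[0,0,0],"roll":-0.1175},
    {"translation":[0,0,0],"roll":0},
    {"translation":[0,0,0],"roll":0}
  ]
}}

```text
time: 8.2
tool_pos: [0.5556, -0.1208, 0.1834]
tool_rot: [3.14, -0.002, -3.11]
contact_force: [-0.8, -0.3, -0.4]
opening: 0.0258
grip_force: 30.0
```

```bash
python3 - <<'E'
from h import *
s=observe();print(s["time"],s["tool_pos"],s["tool_rot"],s["contact_force"],s["torque"])
t=read_camera("top")[:,:,::-1];c=read_camera("scene")[:,:,::-1]
cv2.imwrite("pics/t1.png",t);cv2.imwrite("pics/s1.png",c)
f=lambda im,u,v,h,w:cv2.resize(im[v-h:v+h,u-w:u+w],(400,400),interpolation=cv2.INTER_CUBIC)
cv2.imwrite("pics/z1.png",np.hstack([f(t,341,200,40,40),f(c,309,185,40,40)]))
E
```

```text
8.2 [ 0.55557502 -0.12079976  0.18336889] [ 3.14034012e+00 -2.32730365e-03 -3.11003106e+00] [-0.7824484  -0.32658241 -0.42373165] [0.04102904 0.03830964 0.07123077]
```

View pics/z1.png

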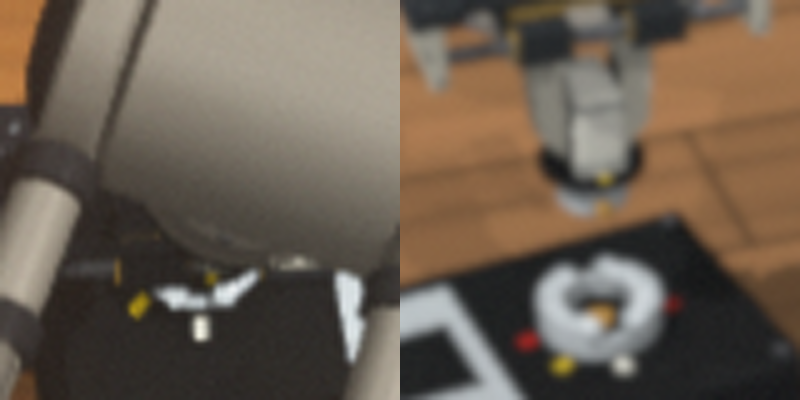

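The top view is blocked by the wrist. The scene view shows the lamp upright, with its flange at crop x 539–643 and a yellow stripe facing the camera. The collar is at crop x 533–665. I'll go lower and compare there.

Call:
{"fn": "step_arm", "kwargs": {
  "commands": [
    {"translation":[0,0,8],"roll":0},
    {"translation":[0,0,12],"roll":0},
    {"translation":[0,0,12],"roll":0},
    {"translation":[0,0,12],"roll":0},
    {"translation":[0,0,8],"roll":0},
    {"translation":[0,0,4],"roll":0},
    {"translation":[0,0,0],"roll":0},
    {"translation":[0,0,0],"roll":0},
    {"translation":[0,0,0],"roll":0}
  ]
}}

```text
time: 9.05
tool_pos: [0.5566, -0.1217, 0.1293]
tool_rot: [-3.141, 0.001, -3.107]
contact_force: [0.2, -0.3, -1.3]
opening: 0.0259
grip_force: 30.0
```

```bash
python3 - <<'E'
from h import *
s=observe();p=s["tool_pos"];print(s["time"],p,s["tool_rot"],s["contact_force"],s["torque"])
c=read_camera("scene")[:,:,::-1]
cv2.imwrite("pics/s2.png",c)
im=cv2.resize(c[175:235,279:339],(600,600),interpolation=cv2.INTER_CUBIC)
def ring(x,y,z,r,col):
    a=np.radians(np.arange(0,360,10));q=[proj("scene",(x+r*np.cos(t),y+r*np.sin(t),z)) for t in a]
    for u,v in q: cv2.circle(im,(int((u+.5-279)*10),int((v+.5-175)*10)),2,col,-1)
b=p[2]-.0352
ring(p[0],p[1],b+.022,.029,(0,0,255));ring(p[0],p[1],b+.027,.029,(0,0,255))
ring(.556,-.1217,.085,.034,(0,255,0));ring(.556,-.1217,.065,.034,(0,255,0))
cv2.imwrite("pics/z2.png",im)
E
```

```text
9.05 [ 0.55657839 -0.12168462  0.12932978] [-3.14119466e+00  1.21912861e-03 -3.10713095e+00] [ 0.15416848 -0.34011596 -1.29199851] [ 0.02785413 -0.0767771   0.01046419]
```

View pics/z2.png

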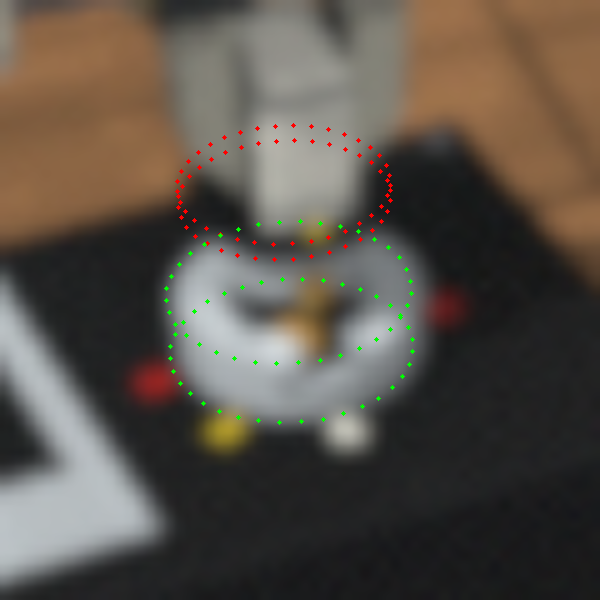

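The view shows the collar and marks about 12 crop px (about 1.2 px) to the right of the projection. The stripe is at crop (318,232) and the lug at about (313,285). I'll compare these offsets numerically.

```bash
python3 - <<'E'
from h import *
np.set_printoptions(precision=4,suppress=True)
c=cv2.imread("pics/s2.png").astype(float)
p=np.array([.55658,-.12168,.12933]);b=p[2]-.0352;ax=np.array([1,.035])
im=c[175:235,279:339];B,G,R=im[...,0],im[...,1],im[...,2]
def cen(w,u0,v0,r=4):
    vs,us=np.mgrid[0:60,0:60];m=(abs(us-u0)<=r)&(abs(vs-v0)<=r);w=np.clip(w,0,None)*m
    return 279+(w*us).sum()/w.sum(),175+(w*vs).sum()/w.sum()
Y=np.minimum(R,G)-B
sub=lambda w,u,v,r=4:cen(w-np.median(w[v-r:v+r+1,u-r:u+r+1])-3,u,v,r)
def rep(n,uv,z): print(n,np.array(uv),"world@z",ray("scene",*uv,z))
rep("stripe",sub(Y-20,31,23,3),b+.027)
rep("lug",sub(Y-20,31,28,3),b+.006)
rep("ymark",sub(Y-20,22,43),.065)
rep("red1",sub(R-G-20,15,38),.065);rep("red2",sub(R-G-20,44,30),.065)
rep("white",sub(B-20,34,43,3),.065)
print("tcp",p,"lug exp",p[:2]+.026*ax,"stripe exp (r~27)",p[:2]+.026*ax)
# grip edges along rows above the flange
g=im.min(2)
for r in (15,17,19): print(r,im[r,20:42].mean(1).round().astype(int))
for z in(.045,.05): 
  for s in(-1,1): print("grip corner pred",np.array(proj("scene",(p[0]+.023*1,p[1]+.0008+s*.013,b+z)))-[279,175])
E
```

```text
stripe [310.1972 197.7128] world@z [ 0.5819 -0.1191]
lug [309.6158 204.7067] world@z [ 0.5838 -0.122 ]
ymark [301.0084 217.6658] world@z [ 0.5873 -0.1486]
red1 [294.0046 212.7239] world@z [ 0.5594 -0.1617]
red2 [323.1424 205.312 ] world@z [ 0.5504 -0.0749]
white [312.5766 216.7088] world@z [ 0.5928 -0.1174]
tcp [ 0.5566 -0.1217  0.1293] lug exp [ 0.5826 -0.1208] stripe exp (r~27) [ 0.5826 -0.1208]
15 [119 123 125 119 114 137 165 174 172 169 166 163 163 162 154 133 105  78
  57  42  38  37]
17 [ 74  89 103 107 107 132 163 173 171 168 167 166 165 163 150 118  76  43
  32  31  29  27]
19 [ 32  34  50  64  81 119 155 169 167 163 157 155 152 148 132 102  63  36
  27  25  25  26]
grip corner pred [25.3141 17.6053]
grip corner pred [34.8044 15.9181]
grip corner pred [25.228  16.0278]
grip corner pred [34.744  14.3444]
```

```bash
python3 - <<'E'
from h import *
np.set_printoptions(precision=4,suppress=True)
t=read_camera("top")[:,:,::-1];cv2.imwrite("pics/t2.png",t)
s=observe();print(s["time"],s["tool_pos"],s["tool_rot"])
a=t[195:235,316:366]
cv2.imwrite("pics/z3.png",cv2.resize(a,(750,600),interpolation=cv2.INTER_CUBIC))
E
```

```text
9.15 [ 0.5565 -0.1217  0.1294] [-3.1412  0.0013 -3.107 ]
```

View pics/z3.png

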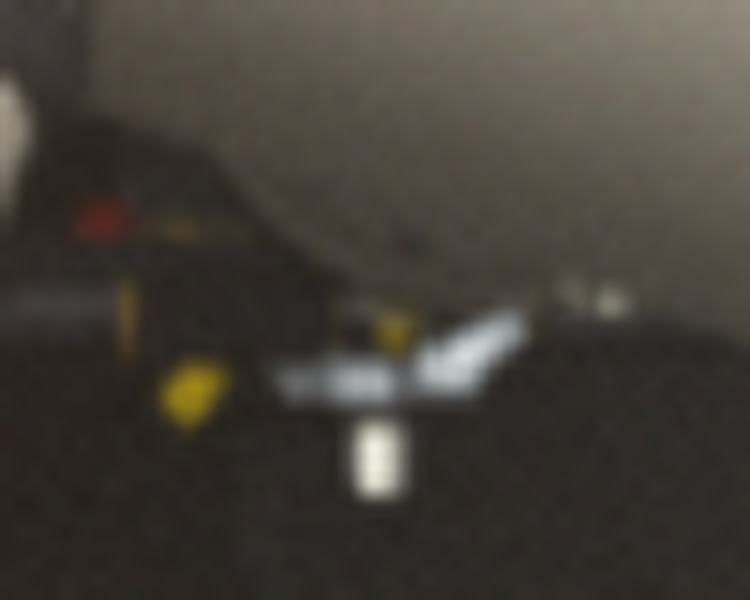

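The top view shows the near stripe at crop (395,333) and the near white mark at (379,460). I'll convert both to world coordinates.

```bash
python3 - <<'E'
from h import *
np.set_printoptions(precision=4,suppress=True)
P=lambda x,y:((x+.5)/15-.5+316,(y+.5)/15-.5+195)
print("stripe",ray("top",*P(395,333),.1212),"mark",ray("top",*P(379,460),.065),"proj tcp-stripe", proj("top",(.5565-.0265,-.1217-.0265*.0344,.1212)),P(395,333))
E
```

```text
stripe [ 0.53   -0.1229] mark [ 0.5129 -0.1233] proj tcp-stripe (np.float64(341.7347475072746), np.float64(216.74331445783886)) (341.8666666666667, 216.73333333333335)
```

The top view agrees with the kinematics to under 0.5 mm, so the lamp is centred over the socket. Next is a slow descent into the collar.

Call:
{"fn": "step_arm", "kwargs": {
  "commands": [
    {"translation":[0.4,0,3],"roll":0},
    {"translation":[0,0,3],"roll":0},
    {"translation":[0,0,2],"roll":0},
    {"translation":[0,0,1.5],"roll":0},
    {"translation":[0,0,1.5],"roll":0},
    {"translation":[0,0,1.5],"roll":0},
    {"translation":[0,0,1.5],"roll":0},
    {"translation":[0,0,0],"roll":0},
    {"translation":[0,0,0],"roll":0},
    {"translation":[0,0,0],"roll":0}
  ]
}}

```text
time: 9.98
tool_pos: [0.5558, -0.1216, 0.1148]
tool_rot: [3.142, 0.0, -3.107]
contact_force: [-0.2, -0.5, -1.5]
opening: 0.0259
grip_force: 30.0
```

Call:
{"fn": "step_arm", "kwargs": {
  "commands": [
    {"translation":[0,0,2],"roll":0},
    {"translation":[0,0,2],"roll":0},
    {"translation":[0,0,2],"roll":0},
    {"translation":[0,0,1.5],"roll":0},
    {"translation":[0,0,0],"roll":0},
    {"translation":[0,0,0],"roll":0}
  ]
}}

```text
time: 10.48
tool_pos: [0.5557, -0.1216, 0.1071]
tool_rot: [3.141, -0.0, -3.107]
contact_force: [0.4, 0.9, -1.1]
opening: 0.0258
grip_force: 30.0
```

Call:
{"fn": "step_arm", "kwargs": {
  "commands": [
    {"translation":[0,0,1.5],"roll":0},
    {"translation":[0,0,1.5],"roll":0},
    {"translation":[0,0,1],"roll":0},
    {"translation":[0,0,1],"roll":0},
    {"translation":[0,0,1],"roll":0},
    {"translation":[0,0,0],"roll":0},
    {"translation":[0,0,0],"roll":0},
    {"translation":[0,0,0],"roll":0}
  ]
}}

```text
time: 11.15
tool_pos: [0.556, -0.1217, 0.1017]
tool_rot: [-3.141, 0.001, -3.107]
contact_force: [-0.7, 0.4, 5.5]
opening: 0.0259
grip_force: 30.0
```

Call:
{"fn": "step_arm", "kwargs": {
  "commands": [
    {"translation":[0,0,0.5],"roll":0},
    {"translation":[0,0,0.5],"roll":0},
    {"translation":[0,0,0.5],"roll":0},
    {"translation":[0,0,0.5],"roll":0},
    {"translation":[0,0,0],"roll":0},
    {"translation":[0,0,0],"roll":0}
  ],
  "grip_force": 50
}}

```text
time: 11.65
tool_pos: [0.556, -0.1216, 0.1002]
tool_rot: [-3.141, 0.001, -3.107]
contact_force: [-2.6, 0.3, 9.5]
opening: 0.0256
grip_force: 50.0
```

Call:
{"fn": "step_arm", "kwargs": {
  "commands": [
    {"translation":[0,0,0.4],"roll":0},
    {"translation":[0,0,0],"roll":0},
    {"translation":[0,0,0],"roll":0},
    {"translation":[0,0,0],"roll":0}
  ]
}}

```text
time: 11.98
tool_pos: [0.556, -0.1216, 0.1002]
tool_rot: [-3.141, 0.001, -3.107]
contact_force: [-3.5, 0.7, 12.0]
opening: 0.0258
grip_force: 50.0
```

Call:
{"fn": "step_arm", "kwargs": {
  "commands": [
    {"translation":[0,0,0],"roll":0.049},
    {"translation":[0,0,0],"roll":0.049},
    {"translation":[0,0,0],"roll":0.049},
    {"translation":[0,0,0],"roll":0.049},
    {"translation":[0,0,0],"roll":0.049},
    {"translation":[0,0,0],"roll":0.049},
    {"translation":[0,0,0],"roll":0.049},
    {"translation":[0,0,0],"roll":0.049},
    {"translation":[0,0,0],"roll":0},
    {"translation":[0,0,0],"roll":0}
  ]
}}

```text
time: 12.82
tool_pos: [0.5568, -0.1219, 0.1002]
tool_rot: [3.141, 0.003, 2.784]
contact_force: [-0.1, 1.0, 10.2]
opening: 0.0256
grip_force: 50.0
```

Call:
{"fn": "step_arm", "kwargs": {
  "commands": [
    {"translation":[0,0,0.2],"roll":0.049},
    {"translation":[0,0,0],"roll":0.049},
    {"translation":[0,0,0],"roll":0.049},
    {"translation":[0,0,0],"roll":0.049},
    {"translation":[0,0,0],"roll":0.049},
    {"translation":[0,0,0],"roll":0.049},
    {"translation":[0,0,0],"roll":0.049},
    {"translation":[0,0,0],"roll":0.046},
    {"translation":[0,0,0],"roll":0},
    {"translation":[0,0,0],"roll":0},
    {"translation":[0,0,0],"roll":0}
  ]
}}

```text
time: 13.73
tool_pos: [0.557, -0.1223, 0.1002]
tool_rot: [3.14, 0.004, 2.395]
contact_force: [-0.4, -1.4, 10.4]
opening: 0.0253
grip_force: 50.0
```

```bash
python3 - <<'E'
from h import *
t=read_camera("top")[:,:,::-1];c=read_camera("scene")[:,:,::-1]
s=observe();print(s["time"],s["tool_pos"],s["tool_rot"],s["contact_force"],s["torque"],s["grip_force"])
f=lambda a:cv2.resize(a,(400,400),interpolation=cv2.INTER_CUBIC)
cv2.imwrite("pics/z4.png",np.hstack([f(t[183:233,316:366]),f(c[170:230,279:339])]))
E
```

```text
13.8333 [ 0.55700793 -0.12233552  0.10015961] [3.14033203 0.00383773 2.39514981] [-1.051162   -1.05024135  9.57631433] [-0.2084959   0.23007403 -0.05999513] 50.00256657600403
```

View pics/z4.png

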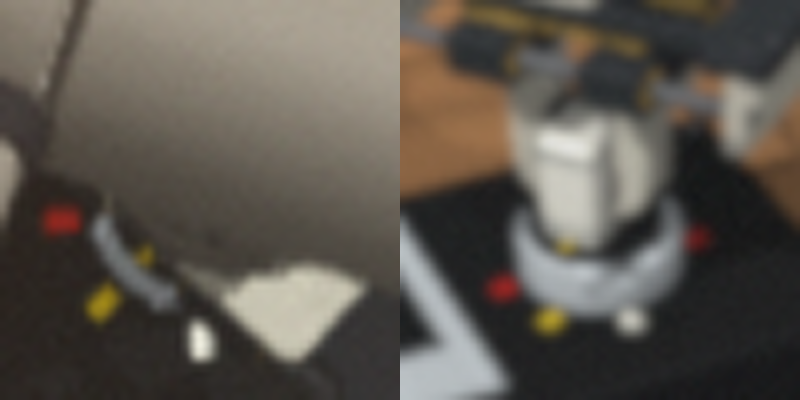

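The top view shows the stripe at (146,257) in line with the yellow mark at (103,302). The TCP is at 0.1002 m, so the underside is on the floor. I'll press slightly harder for margin, then hand in.

Call:
{"fn": "step_arm", "kwargs": {
  "commands": [
    {"translation":[0,0,0.4],"roll":0},
    {"translation":[0,0,0.3],"roll":0},
    {"translation":[0,0,0],"roll":0},
    {"translation":[0,0,0],"roll":0},
    {"translation":[0,0,0],"roll":0},
    {"translation":[0,0,0],"roll":0}
  ]
}}

```text
time: 14.33
tool_pos: [0.557, -0.1224, 0.1002]
tool_rot: [3.14, 0.004, 2.395]
contact_force: [-1.3, -1.1, 15.3]
opening: 0.0264
grip_force: 50.0
```

```bash
python3 - <<'E'
from cell import *
s=observe();print(s["time"],s["tool_pos"],s["tool_rot"],s["contact_force"])
if abs(s["tool_rot"][2]-2.395)<.03 and s["contact_force"][2]<25: print(hand_in())
E
```

```text
14.3333 [ 0.55704239 -0.12236031  0.10016671] [3.14021287 0.00430429 2.39522573] [-1.32213225 -1.08227322 15.27359384]
the job is handed in; nothing more can be done
None
```

I handed the job in at 14.3 s: the white lamp is in the socket, pressed right down, turned clockwise about 45° to the yellow marks, and still held upright in the gripper.

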